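Lock the lamp carriage and hold the blue stone in its light

ROBOT

A 6-joint arm with a two-finger parallel gripper is mounted at the origin on the work surface. World frame = base frame: x ahead of the robot, y to its left, z up, the work surface at z = 0. Lengths are in m, angles in rad, forces in N, time in s.
With the tool pointing down it reaches from about 0.325 to 0.925 m from the base axis. Payload 3.1 kg.
Tool frame: the origin (TCP) lies at the very end of the fingers, on their centre line; the grasp point (between the pads) lies 19 mm behind it (arm.grip_point_offset is the distance from the TCP to the grasp point, in m); z points along the fingers, y is the line along which they close (so a half turn about z gives the same grasp; the last joint's range is limited). The gripper opens to 85 mm and grips with 20 to 120 N. Pads are 22 mm wide; open, the fingers measure 114 mm over their backs; the gripper's body (76 mm by 85 mm) begins 54 mm behind the grasp point. The pads swing forward as they close: fully open they stand 13 mm farther back than shut.
Start: joints at [1.224, 0.217, 1.613, -0, 1.311, -0.112], TCP at [0.145, 0.608, 0.231] pointing down, gripper open.
Joint ranges: [-2.75, 2.75], [-0.78, 2.1], [0.31, 2.55], [-1.13, 4.27], [0.13, 2.63], [-2.58, 2.58]. Speed limits (rad/s): [2.79, 2.79, 3.14, 3.14, 3.14, 3.14].

INTERFACE

Orientations are given as a unit quaternion [x, y, z, w].
In Python, from cell import arm, viewer gives the robot as it stands.
- The arm moves only by the tool drive_tool, never from a script. Its argument "deltas" is a list of rows, each a list of 4 numbers: the shift along the tool's x, y, z in mm, then the turn about the tool's z in rad. In form: [[x, y, z, spin], ...]. A call has 1 to 20 rows; each row is the pose to reach, as a shift and turn from the pose commanded when the call began, along the tool's axes at that moment; what a row does not reach only later rows make up. A row lasts 1/10 s, in which the tool goes at most 50 mm and 8.59 degrees, less where a joint would pass 70% of its speed; a pose out of reach is approached as far as the arm can. A call with a gripper value outside its range is refused whole. "fingers" is the opening, from 0 (shut) to 1 (fully open), set as the call begins (left out, the last holds). The fingers move at their own pace and stop on an object; "squeeze" is the grip in N (left out, the last holds). Time passes only in rows, so rows that repeat a pose let the fingers close. It gives the time, the measured TCP pose, the force, the opening and the grip force at its end, in the units of the state.
- arm.sense(): the state, without advancing time (a new reading comes with each control period).
- viewer.get_image(name): name is "side" or "top"; returns the picture (480x640x3 uint8, red, green, blue); there is no depth.
- viewer.camera_params(name): a dict with "fx", "fy", "cx", "cy" (pixels), "view" (4x4, takes a point from world to camera coordinates). Camera axes: x right, y up, looking along -z (the intrinsics and any distortion apply to the point x, -y, -z); pixel columns grow to the right and rows downward; lengths in m; the calibration is good to about 2 mm. A picture is of the moment at which its call begins. camera_params takes no time and is no camera call.
- arm.sign_off(): hands the job in; it is judged then, once.
The state is a dict: "t": time; "joint_pos": joint angles; "joint_vel": joint speeds; "tau": joint torques, N m; "ee_pos": TCP position; "eef_rot": TCP orientation; "contact_force": force on the tool from outside, world axes, zero at the start; "torque": the same for the moment, N m; "gripper_width": finger opening in m; "finger_force": force on a finger pad.
Only numpy, scipy, OpenCV 4.12 (cv2) and the standard library are available. Lean on these libraries where they do the work, as an engineer would, in place of code of your own. Each camera call takes 0.05 s, during which the arm holds its last target. There are 200 camera calls.

TASK

At the stone viewer, first lock the lamp carriage: put the red-headed pin down through the brass eyelet beside the lamp until its head sits on the eyelet, and let go of it. Then pick up the glass cell with the blue stone, touching it by its white frosted faces only and never by the clear polished ones, and hold it upright in the light path above the yellow cross, the stone level with the middle of the lamp and the clear faces squarely towards lamp and screen. Finish while still holding the cell steadily there, and leave the red and green cells standing where they are.

Things in the scene. Friction and masses are not known exactly. Their poses are not given: they have to be found in the camera images.
- viewer: Stone viewer, fixed: dark base 130 x 370 x 12 mm; at its +y end a silver lamp barrel (52 mm across, axis 85 mm and top 111 mm above the bench) on a blue carriage, at its -y end a white screen 90 mm wide, top at 117 mm. Origin on the bench under the yellow cross on the base. Own y axis = light path (lamp front at +100 mm, screen face at -120 mm), z up.
- beam (a point): The point to hold the stone at: on the lamp's axis, straight above the yellow cross, 85 mm above the bench (73 mm above the base plate). Axes as viewer.
- eyelet (a point): Centre of the top of the brass eyelet: plate 34 x 34 x 8 mm, top 60 mm above the bench, at x = -85, y = +140 mm of viewer. Upright through hole of 12 mm, small chamfer; 16 mm below the plate is a dark ear with a 15 mm hole on the same axis, open underneath. Lamp barrel 59 mm away on the +x side. Axes as viewer.
- pin: Locking pin, upright, 50 g: steel shaft 8 mm thick, 45 mm long, tapered tip; round red head above it, 18 mm across, 26 mm tall. Origin at its tip, z up (head from z = 45 to 71 mm). It starts loose in a 12 mm hole of a dark wooden block 50 x 50 x 50 mm, head sitting on the block's top.
- pin_tip (a point): The lower end of the pin's shaft, on its axis. With the head sitting on the eyelet it is 45 mm below eyelet.
- cell_blue: Glass cell, 24 x 24 mm, 60 mm tall, standing; a blue stone inside. Origin: centre of its underside, z up. Own x axis: through the two clear polished faces; own y axis: through the two white frosted faces (opaque plates 20 mm wide, full height, 24 mm outside to outside). 75 g, to be held. It starts on a black mat 3 mm thick, 60 mm or more from the other cells.
- cell_blue_glass: The clear glass core of the blue cell, fixed in it: its bare sides across the cell's x axis are the polished faces that must not be touched. Same origin and axes as cell_blue.
- cell_blue_stone (a point): Centre of the blue stone, in the middle of the cell, 30 mm above its underside. Axes as cell_blue.
- cell_red: Glass cell, 24 x 24 mm, 60 mm tall, standing; a red stone inside. Origin: centre of its underside, z up. Own x axis: through the two clear polished faces; own y axis: through the two white frosted faces (opaque plates 20 mm wide, full height, 24 mm outside to outside). Leave alone.
- cell_green: Glass cell, 24 x 24 mm, 60 mm tall, standing; a green stone inside. Origin: centre of its underside, z up. Own x axis: through the two clear polished faces; own y axis: through the two white frosted faces (opaque plates 20 mm wide, full height, 24 mm outside to outside). Leave alone.

How it is judged:
On the way, in this order (a step that is already met when the one before it is completed fails the run):
1. the pin is down through the eyelet and let go (z of pin_tip in the frame of eyelet below -0.036 m and horizontal distance between pin_tip and eyelet below 0.008 m and angle between pin's own z axis and vertical below 0.2 rad and contact force between pin and the fingers below 0.1 N), for 0.2 s.
2. the blue cell is gripped and lifted off the mat (contact force between cell_blue and the fingers above 0.5 N and height (world z) of cell_blue_stone above 0.055 m), for 0.2 s.
At the end, for the whole second after the job is handed in: Pin through eyelet (tip 36 mm deep, 8 mm of axis, 0.2 rad of upright), let go. Blue cell still, held by fingers alone clear of viewer: stone within 12 mm of light axis sideways and in height, 30 mm along it; square to it within 0.2 rad, upright 0.15 rad. Other cells upright, within 20 mm (all of step 1 and x of cell_blue_stone in the frame of beam between -0.012 and 0.012 m and z of cell_blue_stone in the frame of beam between -0.012 and 0.012 m and y of cell_blue_stone in the frame of beam between -0.03 and 0.03 m and angle between the x axis of cell_blue and the y axis of viewer, either way round below 0.2 rad and angle between each of cell_blue, cell_red, cell_green's own z axis and vertical below 0.15 rad and contact force between cell_blue and the fingers above 0.5 N and contact force between cell_blue and viewer below 0.1 N and linear speed of cell_blue below 0.02 m/s and distance of each of cell_red, cell_green from where it was at the start of the episode below 0.02 m); the arm keeps its last pose, push and grip.
It fails at once if a polished face of the blue cell is touched by the robot (contact force between cell_blue_glass and the fingers above 0.5 N or contact force between cell_blue_glass and the arm above 0.5 N).
It fails at once if the red or green cell is shifted or tipped (distance of any of cell_red, cell_green from where it was at the start of the episode above 0.02 m or angle between any of cell_red, cell_green's own z axis and vertical above 0.3 rad).
It also fails if it takes over 61 s, if anything falls off the work surface, if the arm or the gripper's body presses on something with over 40 N, if the wrist force passes 120 N, or if a joint passes its speed limit or range.

## Working session

There is one attempt and no reset: what is moved stays moved. The work goes in short steps, Python scripts to look and compute and a tool call to move; the robot and the scene stay as the last step left them, time stands still between calls to the robot, and variables do not carry over. Pictures are saved under pics/ and viewed, at most 10 in all, crops included, and the job is handed in when it is done.

Besides the shell and the picture viewer there is one more tool, called after "Emit:" by a JSON object that holds its "fn" and its "kwargs". drive_tool: Moves the arm, as the interface text tells. Its arguments: {"type":"object","properties":{"deltas":{"type":"array"},"fingers":{"type":"number"},"squeeze":{"type":"number"}},"required":["deltas"]}

```bash
mkdir -p pics
python3 - <<'E'
from cell import arm, viewer
import cv2,numpy as np
for n in("top","side"):
    cv2.imwrite(f"pics/{n}0.png",viewer.get_image(n)[:,:,::-1])
    p=viewer.camera_params(n);print(n,{k:(np.round(v,4).tolist() if k=='view' else v) for k,v in p.items()})
s=arm.sense();print(s)
E
```

```text
top {'fx': 433.00943901050744, 'fy': 433.00943901050744, 'cx': 317.91755868645123, 'cy': 235.8135156445991, 'view': [[0.0244, -0.9997, -0.0098, -0.0442], [0.9969, 0.0236, 0.0747, -0.5371], [-0.0745, -0.0116, 0.9972, -0.8207], [0.0, 0.0, 0.0, 1.0]]}
side {'fx': 510.56933151063475, 'fy': 510.56933151063475, 'cx': 316.4271073581819, 'cy': 254.17498178718085, 'view': [[0.9885, -0.1503, 0.0145, -0.5199], [0.0758, 0.5774, 0.813, -0.095], [-0.1306, -0.8025, 0.5821, -0.8507], [0.0, 0.0, 0.0, 1.0]]}
{'t': 0.1, 'joint_pos': array([ 1.22378882e+00,  2.17740411e-01,  1.61480499e+00, -4.26070346e-05,
        1.31131732e+00, -1.12198060e-01]), 'joint_vel': array([ 0.0012871 , -0.00116662, -0.00410157,  0.00086124, -0.00307906,
       -0.0007645 ]), 'tau': array([-9.33567098e-04, -3.98079872e+01, -3.04969168e+01, -1.76155327e-04,
        4.28732208e-03, -1.28556886e-05]), 'ee_pos': array([0.14514148, 0.60713529, 0.23004424]), 'eef_rot': array([ 1.17129665e-01,  9.93115982e-01, -1.10993301e-03, -2.38279545e-04]), 'contact_force': array([-0.67315895, -0.26092047, -0.2643536 ]), 'torque': array([-0.00168905, -0.00055136, -0.04201787]), 'finger_force': 0.0, 'gripper_width': 0.08512139628631167}
```

View pics/top0.png

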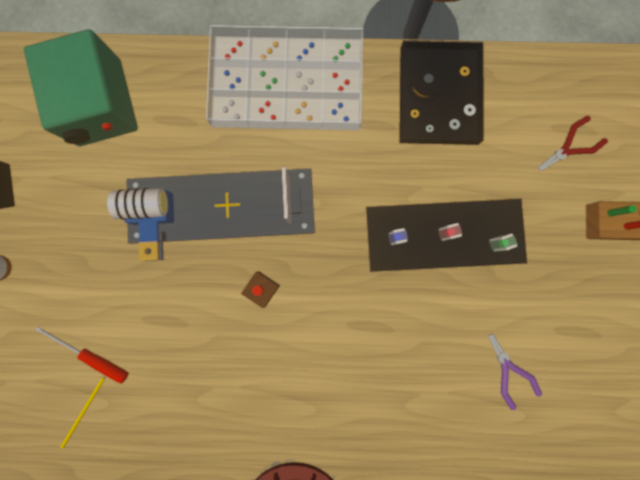

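View pics/side0.png

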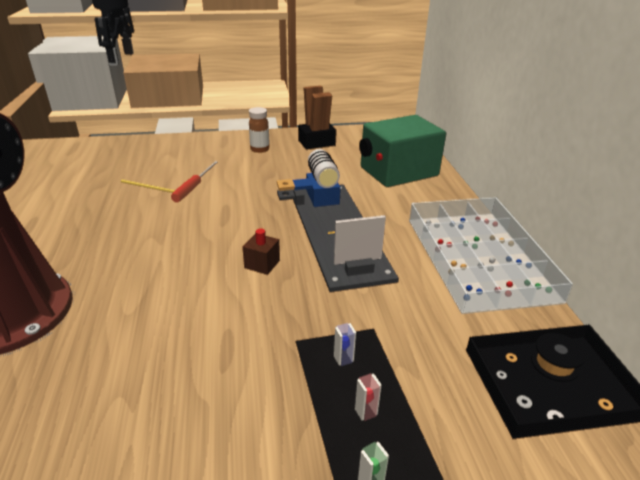

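The top view shows the viewer with the lamp at (140,203), the cross at (227,205), the eyelet at (149,251), the pin at (257,290), and the blue cell at (398,237). I'll enlarge these areas next.

Run:
```python
import cv2,numpy as np
t=cv2.imread("pics/top0.png");s=cv2.imread("pics/side0.png")
def c(im,x,y,w,h,k): return cv2.resize(im[y:y+h,x:x+w],None,fx=k,fy=k,interpolation=cv2.INTER_CUBIC)
# top composite: each 400x300
A=np.vstack([np.hstack([c(t,120,225,50,37,8)[:296],c(t,235,265,50,37,8)[:296]]),np.hstack([c(t,380,220,50,37,8)[:296],c(t,205,187,50,37,8)[:296]])])
cv2.imwrite("pics/cropt.png",A)
B=np.vstack([np.hstack([c(s,270,170,50,37,8),c(s,240,225,50,37,8)]),np.hstack([c(s,320,320,50,37,8),c(s,310,215,50,37,8)])])
cv2.imwrite("pics/crops.png",B)
```

```text
(no output)
```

View pics/cropt.png

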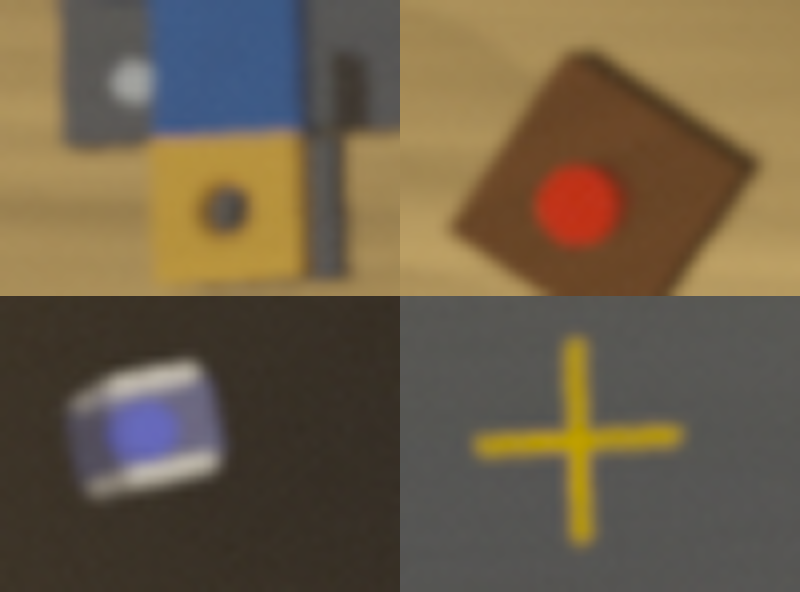

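View pics/crops.png

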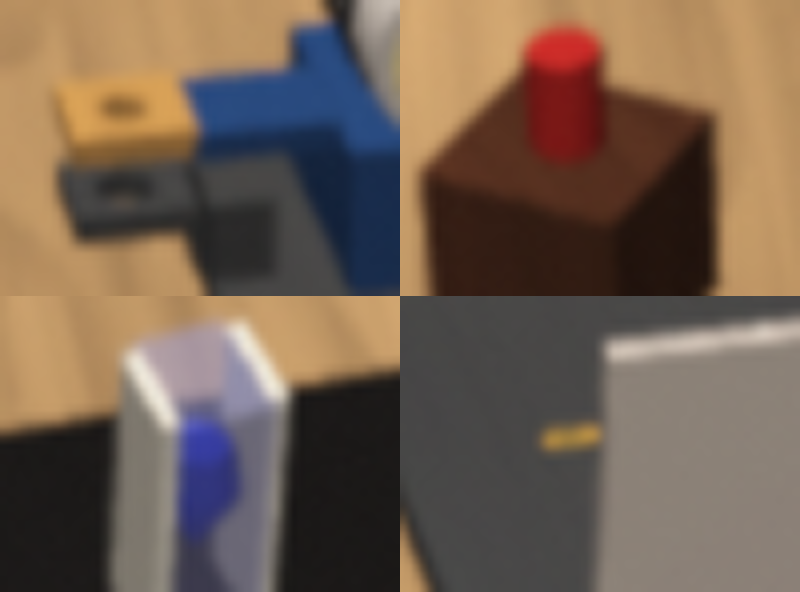

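The crops give these full-image pixels. Top view: eyelet hole (147.8,250.7), pin head top (256.8,290.3), blue cell top (400,235.4), cross (226.8,204.6). Side view: eyelet (284.8,182.8), pin (260.1,230.8), cell top (345.6,329.3).

```bash
cat > h.py <<'E'
import numpy as np
from cell import arm, viewer
from scipy.optimize import least_squares
def cam(n):
    p=viewer.camera_params(n);return p,np.array(p['view'])
def atz(n,u,v,z):
    p,V=cam(n);R,t=V[:3,:3],V[:3,3]
    d=R.T@np.array([(u-p['cx'])/p['fx'],-(v-p['cy'])/p['fy'],-1]);c=-R.T@t
    return c+d*(z-c[2])/d[2]
def proj(n,X):
    p,V=cam(n);q=V[:3,:3]@X+V[:3,3];return np.array([p['cx']+p['fx']*q[0]/-q[2],p['cy']-p['fy']*q[1]/-q[2]])
def tri(a,b):
    f=lambda X:np.r_[proj('top',X)-a,proj('side',X)-b]
    r=least_squares(f,[.5,0,.05]);return r.x,r.fun
def totool(dw):  # world shift mm -> tool axes of now
    from scipy.spatial.transform import Rotation as R
    return R.from_quat(arm.sense()['eef_rot']).inv().apply(dw)
E
python3 - <<'E'
from h import *
np.set_printoptions(precision=4,suppress=True)
for n,t,s,z in [("eye",(147.8,250.7),(284.8,182.8),.06),("pin",(256.8,290.3),(260.1,230.8),.076),("cell",(400,235.4),(345.6,329.3),.063)]:
    print(n,atz('top',*t,z),atz('side',*s,z),*tri(t,s))
f=lambda u,v,x,y:((u+.5)/8-.5+x,(v+.5)/8-.5+y)
a=atz('top',*f(75,152,205,187),.012);b=atz('top',*f(283,138,205,187),.012)
c=atz('top',226.8,204.6,.012);d=a-b
ang=np.arctan2(d[1],d[0]);print("cross",c,"view y heading deg",np.degrees(ang))
a=atz('top',*f(175,42,205,187),.012);b=atz('top',*f(182,246,205,187),.012);d=a-b;print("x heading",np.degrees(np.arctan2(d[1],d[0])))
R=np.array([[np.sin(ang),np.cos(ang)],[-np.cos(ang),np.sin(ang)]])
print("eye pred",c[:2]+R@np.array([-.085,.14]))
for q in [((108,84),(200,62)),((130,192),(222,172))]:
    a=atz('top',*f(*q[0],380,220),.063);b=atz('top',*f(*q[1],380,220),.063);d=a-b;print("cell x heading",np.degrees(np.arctan2(d[1],d[0])))
for q in [((135,56),(178,129)),((238,26),(282,102))]:
    a=atz('side',*f(*q[0],320,320),.063);b=atz('side',*f(*q[1],320,320),.063);d=a-b;print("cell x heading side",np.degrees(np.arctan2(d[1],d[0])),np.linalg.norm(d))
E
```

```text
eye [0.4999 0.2823 0.06  ] [0.4986 0.2827 0.06  ] [0.4993 0.2823 0.0602] [-0.0377  0.3147  0.3721 -0.0053]
pin [0.4331 0.0754 0.076 ] [0.4331 0.0737 0.076 ] [0.4331 0.0756 0.0748] [ 0.0038 -0.0394 -0.04   -0.0007]
cell [ 0.5391 -0.1827  0.063 ] [ 0.5398 -0.1831  0.063 ] [ 0.5396 -0.1828  0.0627] [ 0.0394 -0.238  -0.1889  0.0149]
cross [0.5961 0.1501 0.012 ] view y heading deg 95.19130063218728
x heading 4.24976053749681
eye pred [0.4988 0.2818]
cell x heading 104.82807161963062
cell x heading 103.63323086727507
cell x heading side 102.23957401996421 0.019820220870404383
cell x heading side 100.6652225334507 0.020780700760448485
```

Emit:
{"fn": "drive_tool", "kwargs": {"deltas": [[-404,-451,90,1.25],[-404,-451,90,1.25],[-404,-451,90,1.25],[-404,-451,90,1.25],[-404,-451,90,1.25],[-404,-451,90,1.25],[-404,-451,90,1.25],[-404,-451,90,1.25],[-404,-451,90,1.25],[-404,-451,90,1.25],[-404,-451,90,1.25],[-404,-451,90,1.25],[-404,-451,90,1.25],[-404,-451,90,1.25],[-404,-451,90,1.25],[-404,-451,90,1.25],[-404,-451,90,1.25]], "fingers": 0.5}}

```text
t: 1.8
ee_pos: [0.4328, 0.0766, 0.1414]
eef_rot: [0.675, 0.738, 0.0, -0.0]
contact_force: [-0.1, -1.1, 0.1]
gripper_width: 0.0427
finger_force: 0.0
```

Run:
```python
from h import *
s=arm.sense();print(s['t'],s['ee_pos'],s['eef_rot'],s['gripper_width'])
print(totool(np.array([.4331,.0755,.06])-s['ee_pos'])*1000)
```

```text
1.8 [0.43277143 0.07663238 0.14137394] [ 6.75127961e-01  7.37700629e-01  9.00733420e-05 -1.05643118e-04] 0.04265086232477183
[-1.17957201  0.22796491 81.37361822]
```

Emit:
{"fn": "drive_tool", "kwargs": {"deltas": [[-1,0,40,0],[-1,0,70,0],[-1,0,82,0],[-1,0,88,0],[-1,0,88,0],[-1,0,88,0]]}}

```text
t: 2.4
ee_pos: [0.4348, 0.0745, 0.0546]
eef_rot: [0.676, 0.737, 0.001, 0.001]
contact_force: [-0.2, -0.0, -0.1]
gripper_width: 0.0428
finger_force: 0.0
```

Emit:
{"fn": "drive_tool", "kwargs": {"deltas": [[0,0,0,0],[0,0,0,0],[0,0,0,0],[0,0,0,0],[0,0,0,0],[0,0,0,0]], "fingers": 0, "squeeze": 40}}

```text
t: 3.0
ee_pos: [0.4344, 0.0743, 0.0546]
eef_rot: [0.676, 0.737, 0.001, 0.001]
contact_force: [-1.9, 1.2, 6.6]
gripper_width: 0.0165
finger_force: 38.9
```

Emit:
{"fn": "drive_tool", "kwargs": {"deltas": [[0,0,-10,0],[0,0,-40,0],[0,0,-75,0],[0,0,-80,0],[0,0,-80,0],[0,0,-80,0]]}}

```text
t: 3.6
ee_pos: [0.4326, 0.0742, 0.1325]
eef_rot: [0.676, 0.737, -0.001, -0.001]
contact_force: [-0.8, -0.9, -1.9]
gripper_width: 0.016
finger_force: 39.3
```

Run:
```python
from h import *
s=arm.sense();print(s['t'],s['ee_pos'],s['eef_rot'],s['gripper_width'],s['finger_force'])
print(totool(np.array([.4993,.2823,.140])-s['ee_pos'])*1000)
```

```text
3.6 [0.43256534 0.07422552 0.13252275] [ 6.76063011e-01  7.36843439e-01 -5.14212993e-04 -5.36183112e-04] 0.016017514618464804 39.304232597351074
[201.57553202  84.34579117  -7.58319666]
```

Emit:
{"fn": "drive_tool", "kwargs": {"deltas": [[40,17,-8,0],[85,34,-8,0],[130,54,-8,0],[170,70,-8,0],[195,80,-8,0],[201,84,-8,0],[201,84,-8,0],[201,84,-8,0],[201,84,-8,0]]}}

```text
t: 4.5
ee_pos: [0.4991, 0.2802, 0.1405]
eef_rot: [0.677, 0.736, -0.001, -0.0]
contact_force: [-0.3, -0.0, -0.5]
gripper_width: 0.0163
finger_force: 39.3
```

Run:
```python
from h import *
import cv2
s=arm.sense();print(s['t'],s['ee_pos'],s['gripper_width'])
T,S=viewer.get_image('top'),viewer.get_image('side')
c=lambda im,x,y,w,h,k:cv2.resize(im[y:y+h,x:x+w,::-1],None,fx=k,fy=k,interpolation=cv2.INTER_CUBIC)
cv2.imwrite('pics/h1.png',np.hstack([c(T,113,200,66,75,6),c(S,250,120,66,75,6)]))
print("exp tip",proj('side',s['ee_pos']-[0,0,.0496]),"eye",proj('side',np.array([.4993,.2823,.06])))
```

```text
4.5 [0.49913321 0.28017492 0.14052771] 0.016269303324084623
exp tip [284.8654115 170.3582981] eye [285.14937591 182.87146946]
```

View pics/h1.png

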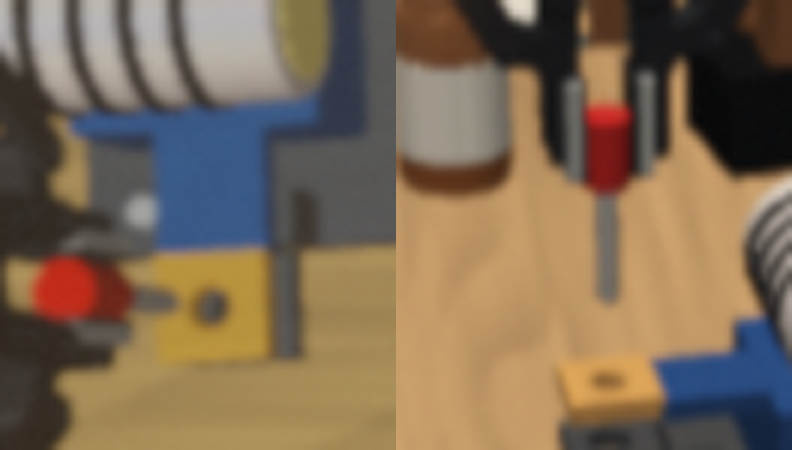

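The side view shows the pin upright in the pads, with its tip at (285.3,169.9) and head top at (285,138.4). In the top view the head top is at (123.7,247.8) and the tip near (141.5,249.8).

Run:
```python
from h import *
np.set_printoptions(precision=4,suppress=True)
h,r=tri((123.7,247.8),(285.0,138.4));print(h,r)
t,r=tri((141.3,249.7),(285.2,169.6));print(t,r)
print(atz('top',123.7,247.8,.162),atz('side',285,138.4,.162))
s=arm.sense();print(s['ee_pos'])
```

```text
[0.5007 0.2798 0.1631] [ 0.0118 -0.0979 -0.1253  0.0018]
[0.5002 0.2809 0.0923] [-0.0135  0.1125  0.1361 -0.002 ]
[0.5005 0.2803 0.162 ] [0.5012 0.2823 0.162 ]
[0.4996 0.2805 0.1411]
```

Emit:
{"fn": "drive_tool", "kwargs": {"deltas": [[2,-1,10,0],[2,-1,18,0],[2,-1,23,0],[2,-1,26,0],[2,-1,30,0],[2,-1,34,0],[2,-1,38,0],[2,-1,40,0],[2,-1,40,0]]}}

```text
t: 5.5
ee_pos: [0.4985, 0.2834, 0.1008]
eef_rot: [0.676, 0.737, -0.0, -0.0]
contact_force: [0.7, 0.4, -0.5]
gripper_width: 0.0166
finger_force: 39.3
```

Emit:
{"fn": "drive_tool", "kwargs": {"deltas": [[0,0,5,0],[0,0,10,0],[0,0,15,0],[0,0,20,0],[0,0,25,0],[0,0,30,0],[0,0,33,0],[0,0,35,0],[0,0,35,0],[0,0,35,0]]}}

```text
t: 6.5
ee_pos: [0.4985, 0.2835, 0.0659]
eef_rot: [0.676, 0.737, -0.0, -0.0]
contact_force: [0.7, -1.9, -1.7]
gripper_width: 0.0162
finger_force: 39.3
```

Emit:
{"fn": "drive_tool", "kwargs": {"deltas": [[0,0,0,0],[0,0,0,0],[0,0,0,0],[0,0,0,0],[0,0,0,0]], "fingers": 0.45}}

```text
t: 7.0
ee_pos: [0.4988, 0.2838, 0.0665]
eef_rot: [0.676, 0.737, 0.0, 0.0]
contact_force: [0.3, 0.1, 0.6]
gripper_width: 0.0384
finger_force: 0.0
```

Emit:
{"fn": "drive_tool", "kwargs": {"deltas": [[0,0,-20,0],[0,0,-50,0],[0,0,-90,0],[0,0,-110,0],[0,0,-110,0],[0,0,-110,0]]}}

```text
t: 7.6
ee_pos: [0.4987, 0.2837, 0.1764]
eef_rot: [0.676, 0.737, 0.0, 0.0]
contact_force: [-1.1, -0.5, 0.3]
gripper_width: 0.0386
finger_force: 0.0
```

Run:
```python
from h import *
import cv2
s=arm.sense();print(s['t'],s['ee_pos'],s['gripper_width'])
S=viewer.get_image('side')
c=lambda im,x,y,w,h,k:cv2.resize(im[y:y+h,x:x+w,::-1],None,fx=k,fy=k,interpolation=cv2.INTER_CUBIC)
cv2.imwrite('pics/h2.png',c(S,250,120,80,100,5))
print(totool(np.array([.5396,-.1828,.175])-s['ee_pos'])*1000)
```

```text
7.6 [0.49871544 0.28369793 0.1764002 ] 0.03858728472935783
[-468.28473967    0.68046365    1.66396099]
```

View pics/h2.png

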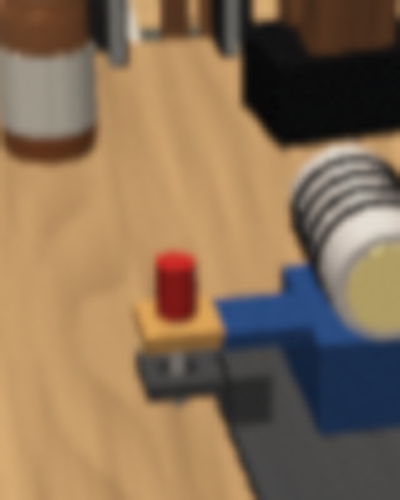

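The pin is seated in the eyelet and released; its head rests on the brass at about (176,315) in the crop. Next is the blue cell.

Emit:
{"fn": "drive_tool", "kwargs": {"deltas": [[-40,0,0,0],[-85,0,0,-0.05],[-135,0,0,-0.1],[-185,0,0,-0.14],[-235,0,0,-0.14],[-285,0,0,-0.14],[-335,0,0,-0.14],[-385,0,0,-0.14],[-425,0,0,-0.14],[-455,0,0,-0.14],[-468,1,0,-0.14],[-468,1,10,-0.14],[-468,1,30,-0.14],[-468,1,50,-0.14],[-468,1,60,-0.14],[-468,1,60,-0.14],[-468,1,60,-0.14]], "fingers": 0.6}}

```text
t: 9.35
ee_pos: [0.5399, -0.1815, 0.1161]
eef_rot: [0.622, 0.783, 0.0, -0.0]
contact_force: [0.3, 0.1, 0.3]
gripper_width: 0.0508
finger_force: 0.0
```

Run:
```python
from h import *
import cv2
s=arm.sense();print(s['t'],s['ee_pos'],s['eef_rot'],s['gripper_width'])
S=viewer.get_image('side');T=viewer.get_image('top')
c=lambda im,x,y,w,h,k:cv2.resize(im[y:y+h,x:x+w,::-1],None,fx=k,fy=k,interpolation=cv2.INTER_CUBIC)
cv2.imwrite('pics/h3.png',np.hstack([c(T,370,195,70,80,5),c(S,300,260,90,80,5)]))
print(totool(np.array([.5396,-.1828,.03])-s['ee_pos'])*1000)
```

```text
9.35 [ 0.53988822 -0.1814973   0.11605101] [ 6.22396265e-01  7.82702199e-01  3.00455628e-05 -3.95624007e-04] 0.050832424691267045
[-1.10658827 -0.71188108 86.05129348]
```

View pics/h3.png

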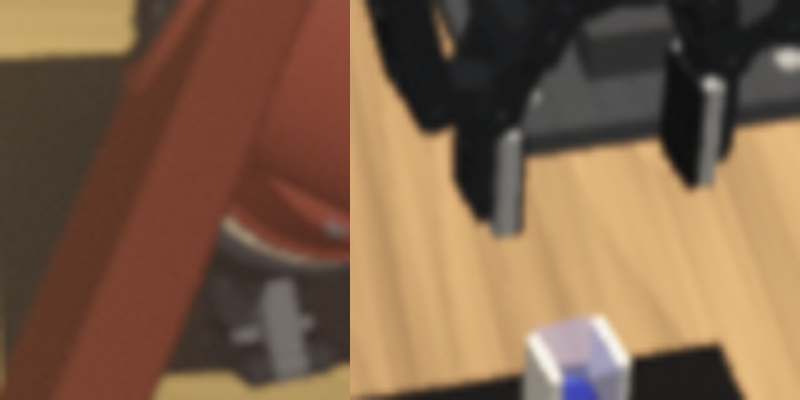

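The fingers straddle the cell along its frosted sides, so I descend and grip.

Emit:
{"fn": "drive_tool", "kwargs": {"deltas": [[-1,-1,15,0],[-1,-1,35,0],[-1,-1,55,0],[-1,-1,72,0],[-1,-1,82,0],[-1,-1,86,0],[-1,-1,86,0],[-1,-1,86,0]]}}

```text
t: 10.25
ee_pos: [0.5399, -0.1841, 0.0311]
eef_rot: [0.623, 0.782, 0.0, 0.001]
contact_force: [0.7, -1.2, 0.3]
gripper_width: 0.051
finger_force: 0.0
```

Emit:
{"fn": "drive_tool", "kwargs": {"deltas": [[0,0,0,0],[0,0,0,0],[0,0,0,0],[0,0,0,0],[0,0,0,0],[0,0,0,0],[0,0,0,0]], "fingers": 0.0, "squeeze": 30}}

```text
t: 10.95
ee_pos: [0.5398, -0.1841, 0.0312]
eef_rot: [0.623, 0.782, 0.0, 0.001]
contact_force: [-0.4, 0.2, 5.5]
gripper_width: 0.0237
finger_force: 35.7
```

Emit:
{"fn": "drive_tool", "kwargs": {"deltas": [[0,0,-10,0],[0,0,-30,0],[0,0,-60,0],[0,0,-95,0],[0,0,-125,0],[0,0,-145,0],[0,0,-150,0],[0,0,-150,0],[0,0,-150,0]]}}

```text
t: 11.85
ee_pos: [0.538, -0.1832, 0.1785]
eef_rot: [0.623, 0.782, -0.0, -0.002]
contact_force: [-0.6, 0.3, -0.4]
gripper_width: 0.0239
finger_force: 35.0
```

Run:
```python
from h import *
import cv2
s=arm.sense();print(s['t'],s['ee_pos'],s['eef_rot'],s['gripper_width'],s['finger_force'])
S=viewer.get_image('side')
c=lambda im,x,y,w,h,k:cv2.resize(im[y:y+h,x:x+w,::-1],None,fx=k,fy=k,interpolation=cv2.INTER_CUBIC)
u,v=proj('side',s['ee_pos']).astype(int);print(u-50,v-50)
cv2.imwrite('pics/h4.png',c(S,u-50,v-50,100,90,6))
```

```text
11.85 [ 0.53796041 -0.18315124  0.17849121] [ 6.22865700e-01  7.82327150e-01 -3.38339237e-04 -1.56054381e-03] 0.023913373059013705 35.04363656044006
298 215
```

View pics/h4.png

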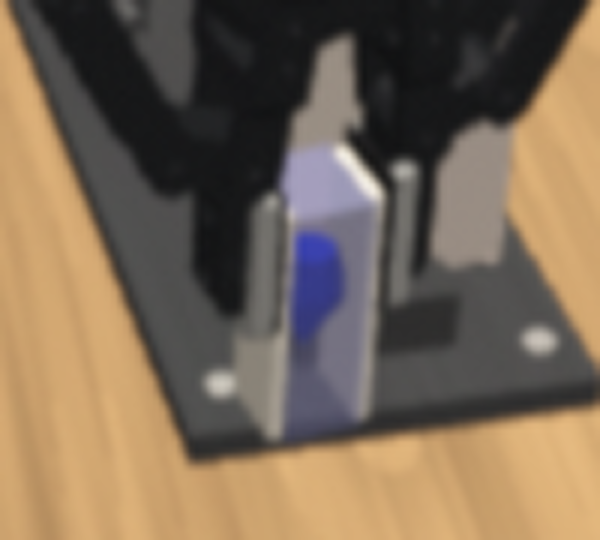

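The cell is held upright by its frosted faces. Next I move it over the screen, which it clears by about 33 mm, to a point above the cross.

Emit:
{"fn": "drive_tool", "kwargs": {"deltas": [[20,8,0,0.02],[50,21,0,0.05],[85,36,0,0.08],[120,51,0,0.11],[160,68,0,0.14],[200,85,0,0.14],[240,101,0,0.14],[272,115,0,0.14],[296,125,0,0.14],[308,130,0,0.14],[311,131,0,0.14],[311,131,0,0.14],[311,131,0,0.14],[311,131,0,0.14]]}}

```text
t: 13.3
ee_pos: [0.5971, 0.1473, 0.1802]
eef_rot: [0.677, 0.736, -0.0, 0.0]
contact_force: [-0.4, -0.4, -1.3]
gripper_width: 0.023
finger_force: 35.0
```

Run:
```python
from h import *
s=arm.sense();print(s['t'],s['ee_pos'],s['eef_rot'],np.degrees(2*np.arctan2(s['eef_rot'][1],s['eef_rot'][0])))
print(totool(np.array([.5963,.149,.0832])-s['ee_pos'])*1000)
```

```text
13.3 [0.59708817 0.14733172 0.18020424] [ 6.76664476e-01  7.36291465e-01 -2.55400998e-04  2.04351442e-05] 94.83291636371037
[ 1.7651995  -0.61101691 97.00380342]
```

Emit:
{"fn": "drive_tool", "kwargs": {"deltas": [[2,-1,15,0],[2,-1,35,0],[2,-1,55,0],[2,-1,72,0],[2,-1,84,0],[2,-1,92,0],[2,-1,97,0],[2,-1,97,0],[2,-1,97,0],[2,-1,97,0],[2,-1,97,0]]}}

```text
t: 14.4
ee_pos: [0.5966, 0.1507, 0.0842]
eef_rot: [0.676, 0.737, 0.001, 0.001]
contact_force: [0.3, 0.2, -0.5]
gripper_width: 0.0233
finger_force: 35.0
```

Run:
```python
from h import *
import cv2
s=arm.sense();print(s['t'],s['ee_pos'],s['eef_rot'],s['joint_vel'].round(3),s['finger_force'])
S=viewer.get_image('side')
print(proj('side',s['ee_pos']+[0,0,.0018]),proj('side',np.array([.5963,.1503,.085])))
cv2.imwrite('pics/h5.png',cv2.resize(S[130:290,250:410,::-1],None,fx=3.75,fy=3.75,interpolation=cv2.INTER_CUBIC))
```

```text
14.4 [0.59664253 0.15073175 0.08420699] [6.76038121e-01 7.36866199e-01 6.21555936e-04 5.26978685e-04] [ 0.     0.002  0.004  0.001 -0.002 -0.001] 35.01874029636383
[341.21834453 199.39906558] [341.06623425 199.96844621]
```

View pics/h5.png

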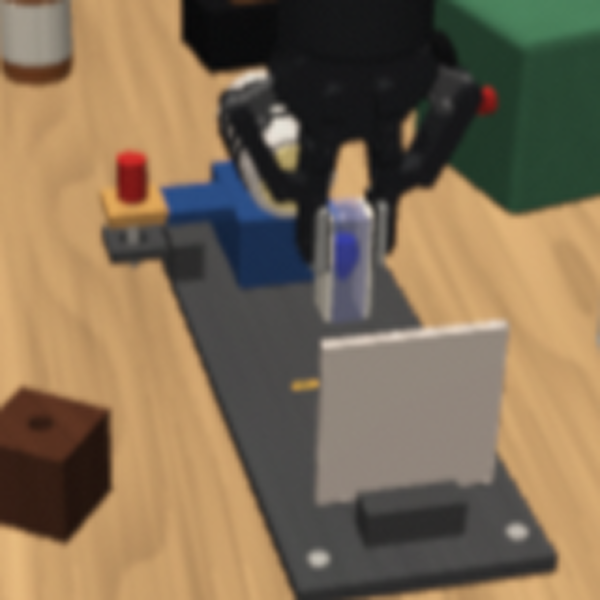

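The stone shows at about (342,198), where (341,200) was expected, so it is within a few mm. The cell is upright and still, and the pin is seated.

```bash
python3 -c "
from cell import arm
print(arm.sign_off())"
```

```text
the job is handed in; nothing more can be done
None
```

The job is handed in (no verdict was returned): the pin is seated in the eyelet and released, and the blue cell is held upright and steady above the cross by its frosted faces, with the stone within a few mm of the lamp axis.

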